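Back off the drying-rack hoist winch to its stop and lock it again

TASK

The drying-rack hoist's bare winch has to be backed right off before it is re-corded. Lift the pawl off the ratchet teeth and lay it right over so that it stays up, turn the drum backward (clockwise seen from above) by its crank knob until its lug meets the stop block, and hold it pressed there for about a second with a modest push, enough to seat it but not to strain the stop. Then, leaving the drum against the stop, swing the pawl back down onto the teeth and let go; never force the drum against the pawl, and leave the jar, cup and shoe horn alone.

Things in the scene. Friction and masses are not known exactly. Their poses are not given: they have to be found in the camera images.
- winch: Winch base, fixed: grey round plate, radius 140 mm, 12 mm thick; origin on the vertical winch axis at bench level. Its x axis is the zero of all winch angles (counter-clockwise from above); the pawl is on its -y side. On it turns a steel spool drum, flange radius 97 mm, top face 56 mm up, with 24 saw teeth round the rim (tops 64 mm up). Tallest part 120 mm.
- lug (a point): Middle of the drum's stop lug: steel bar 12 mm wide, sticking out radially under the crank arm at the knob's winch angle, centre 111 mm from the axis, outer end 128 mm, 46 to 58 mm above the bench. Pressed on the stop block: 4 to 25 N between them seats it, more strains it. A knob push of F newtons beyond the drag gives 0.55 F here.
- base_front (a point): Point on the base plate's top, 111 mm from the axis at winch angle 0.5. An upright aluminium stop block (14 mm wide, 22 mm long radially, centre 111 mm from the axis, top 66 mm above the bench) is clamped near here by hand, anywhere from winch angle 0.3 to 0.8: not measured, to be seen or felt. The lug meets it when the knob's angle is 0.12 rad more than the block's.
- knob_grip (a point): Centre of the black crank knob: upright, round, free-spinning, 24 mm diameter, 42 mm tall (this point half-way up, 91 mm above the bench), 60 mm from the winch axis. Clear all round above 66 mm height. The drum drags by friction, 0.27 N m (4.5 N at the knob), and stays where it is left.
- wheel (a joint): Winch angle of the crank knob (rad), from the winch's x axis, counter-clockwise from above. Starts at 2.2 to 2.9; turning backward (clockwise from above) makes it smaller. While the pawl rests on the teeth a tooth blocks it after at most 15 degrees of backward play; with the pawl up only the stop block does.
- pawl_hinge (a point): Middle of the pawl's level hinge pin, 75 mm above the bench, at (-68, -92, 75) mm in the winch's axes; point axes as the winch's. The pin runs along the winch's y; the hinge cheeks (24 mm over all) reach 85 mm above the bench.
- pawl_fin (a point): Grip point on the upright fin of the steel pawl. Pawl down: 57 mm to the winch's +x of the pin and 36 mm above it (111 mm over the bench); it goes round the pin with the pawl. Fin 12 mm thick (along the pin), 14 mm wide, top 9 mm above this point, foot 31 mm below on the blade (12 mm thick, 10 mm high, 66 mm long); grip it across its thickness. Site axes turn with the pawl.
- pawl (a joint): Pawl angle (rad): 0 fully down between two teeth, up to 0.13 resting on a tooth ramp, 1.9 laid right over against its rest, leaning past upright to the winch's -x. Let go below 1.25 it falls slowly (1 to 2 s) onto the teeth; let go above 1.5 it falls over to its rest and stays. Up and clear means above 1.5. Mass about 130 g.
- jar: Glass jar with a steel twist cap, 72 mm diameter, 100 mm tall, on the winch's left (+y). Leave alone.
- cup: Orange silicone collapsible cup, 78 mm across the rim, 66 mm tall, on the left (+y). Leave alone.
- shoe_horn: Wooden shoe horn lying flat, 175 mm long, 36 mm wide, 8 mm thick, on the winch's right (-y). Leave alone.

How it is judged:
On the way, in this order (a step that is already met when the one before it is completed fails the run):
1. the pawl is lifted clear and laid over so that it stays up (value of joint pawl above 1.5 rad), for 0.3 s.
2. with the pawl up, the drum is turned backward until its lug is pressed against the stop block with at least 4 N (value of joint pawl above 1.5 rad and contact force between wheel_c0 and stop_c0 above 4 N), for 0.4 s.
At the end, for the whole second after the job is handed in: The pawl rests down on the teeth (joint below 0.2 rad), the drum's lug still stands against the stop block (within 3 mm), and drum and pawl are at rest (value of joint pawl below 0.2 rad and horizontal distance between wheel_c0 and stop_c0 below 0.0165 m and velocity of joint wheel between -0.05 and 0.05 rad/s and velocity of joint pawl between -0.05 and 0.05 rad/s); the robot touches nothing.
It fails at once if the drum's lug is forced against the stop block with more than 25 N (contact force between wheel_c0 and stop_c0 above 25 N).
It fails at once if the drum is forced against the pawl with more than 25 N (contact force between pawl and wheel above 25 N).
It fails at once if the jar, cup or shoe horn is disturbed (distance of any of jar, cup, shoe_horn from where it was at the start of the episode above 0.02 m).
It also fails if it takes over 72 s, if anything falls off the work surface, if the arm or the gripper's body presses on something with over 40 N, if the wrist force passes 120 N, or if a joint passes its speed limit or range.

ROBOT

A 7-joint arm with a two-finger parallel gripper is mounted at the origin on the work surface. World frame = base frame: x ahead of the robot, y to its left, z up, the work surface at z = 0. Lengths are in m, angles in rad, forces in N, time in s.
With the tool pointing down it reaches from about 0.425 to 0.875 m from the base axis. Payload 8.4 kg.
Tool frame: the origin (TCP) lies midway between the tips of the shut fingers; the grasp point (between the pads) lies 19 mm behind it; z points along the fingers, y is the direction in which the jaws open and shut (so a half turn about z gives the same grasp; the last joint's range is limited). The gripper opens to 85 mm and grips with 20 to 120 N. Pads are 22 mm wide; open, the fingers measure 114 mm over their backs; the gripper's body (76 mm by 85 mm) begins 54 mm behind the grasp point. The pads swing forward as they close: fully open they stand 13 mm farther back than shut.
Start: joints at [1.149, 0.333, 0.04, 1.465, -0.013, 1.343, -0.059], TCP at [0.206, -0.616, 0.231] pointing down, gripper open.
Joint ranges: [-2.58, 2.58], [-0.38, 2.09], [-1.3, 1.39], [0.25, 2.4], [-1.5, 4.64], [0.08, 2.09], [-2.65, 2.65]. Speed limits (rad/s): [2.22, 2.22, 2.79, 2.79, 3.14, 3.14, 3.14].

INTERFACE

Orientations are given as a unit quaternion [x, y, z, w].
In Python, from station import monitor, cams, job gives the robot as it stands.
- The arm moves only by the shell command python3 -m inch 'ROWS' [OPENING]. ROWS is JSON, a list of rows, each a list of 4 numbers: the shift along the world's x, y, z in mm, then the turn about the world's z in rad. A call has 1 to 8 rows; each row shifts and turns the commanded pose from where the row before left it; what a row does not reach is not made up. A row lasts 1/12 s, in which the tool goes at most 41.7 mm and 7.16 degrees, less where a joint would pass 70% of its speed; a pose out of reach is approached as far as the arm can. A call is refused whole if a number of a shift passes 41.7 or a number of a turn 0.125, either way. A call with a gripper value outside its range is refused whole. OPENING is the closure, from 0 (fully open) to 1 (shut), set as the call begins (- or left out, the last holds). The fingers move at their own pace and stop on an object; the grip force is fixed at half the most. Time passes only in rows, so rows that do not move let the fingers close. It gives the time, the measured TCP pose, the force and the opening at its end, in the units of the state.
- monitor.observe(): the state, without advancing time (a new reading comes with each control period).
- cams.snapshot(name): name is "side" or "top"; returns a dict with "frame" (420x560x3 uint8, red, green, blue), "range_z" (420x560 float32, m along the optical axis (not along the pixel's ray), 0 where there is no reading), "fx", "fy", "cx", "cy" (pixels), "distortion" ([k1, k2, p1, p2, k3] as OpenCV has them; the pictures are not rectified), "world_to_cam" (4x4, takes a point from world to camera coordinates). Camera axes: x right, y up, looking along -z (the intrinsics and any distortion apply to the point x, -y, -z); pixel columns grow to the right and rows downward; lengths in m; the calibration is good to about 2 mm. A picture is of the moment at which its call begins.
- job.close_job(): hands the job in, once; it reports no verdict.
The state is a dict: "clock": time; "q": joint angles; "dq": joint speeds; "joint_torque": joint torques, N m; "eef_pos": TCP position; "eef_rot": TCP orientation; "ft_force": force on the tool from outside, world axes, zero at the start; "moment": the same for the moment, N m; "grip_width": opening from 0.0 (shut) to 1.0 (fully open).
Only numpy, scipy, OpenCV 4.12 (cv2) and the standard library are available. Lean on these libraries where they do the work, as an engineer would, in place of code of your own. Each camera call takes 0.05 s, during which the arm holds its last target.

## Working session

There is one attempt and no reset: what is moved stays moved. The work goes in short steps, Python scripts to look and compute and a shell command to move; the robot and the scene stay as the last step left them, time stands still between calls to the robot, and variables do not carry over. Pictures are saved under pics/ and viewed, and the job is handed in when it is done.

```bash
ls; mkdir -p pics; python3 - <<'E'
from station import monitor, cams
import cv2
s=monitor.observe(); print({k:s[k] for k in ('clock','eef_pos','eef_rot','ft_force','grip_width')})
for n in ('side','top'):
    d=cams.snapshot(n); cv2.imwrite(f'pics/{n}0.png',d['frame'][:,:,::-1]); print(n,d['fx'],d['fy'],d['cx'],d['cy'],d['distortion'],d['world_to_cam'])
E
```

```text
pics
{'clock': 0.0, 'eef_pos': array([ 0.20600536, -0.61599185,  0.23041919]), 'eef_rot': array([ 9.87005615e-01,  1.60683616e-01, -1.91142809e-04, -8.08787090e-04]), 'ft_force': array([-0.92380996,  0.3449366 , -0.69201011]), 'grip_width': 0.9997546680737356}
side 470.0461935902545 470.0461935902545 288.9086274412907 214.06427023384197 [-0.03132165  0.          0.          0.          0.        ] [[-0.73754386 -0.67527043 -0.00623783  0.40319137]
 [ 0.45544009 -0.50421849  0.73371523 -0.33651352]
 [-0.49860143  0.5383062   0.67942847 -0.8535062 ]
 [ 0.          0.          0.          1.        ]]
top 403.0984731868565 403.0984731868565 273.48103022751377 202.5435141009461 [-0.05611785  0.          0.          0.          0.        ] [[ 1.92866516e-03 -9.99880061e-01 -1.53669813e-02 -5.35947313e-03]
 [ 9.91874315e-01 -4.20239103e-05  1.27221623e-01 -5.90927172e-01]
 [-1.27207010e-01 -1.54874820e-02  9.91755269e-01 -9.42324489e-01]
 [ 0.00000000e+00  0.00000000e+00  0.00000000e+00  1.00000000e+00]]
```

View pics/side0.png

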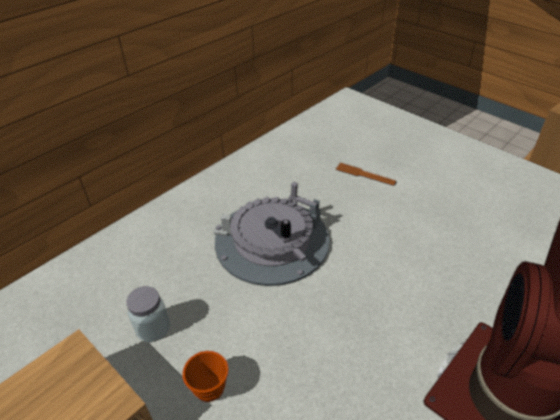

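View pics/top0.png

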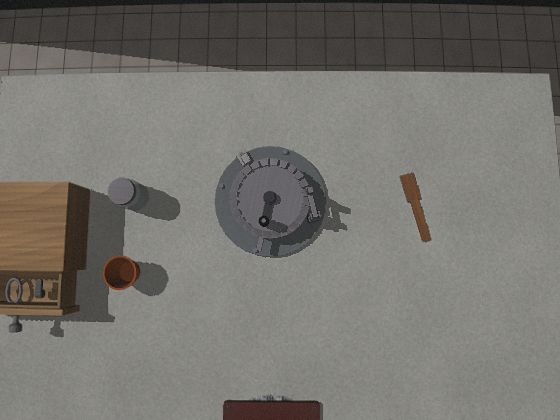

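```bash
cat > h.py <<'E'
import numpy as np, cv2
def ray(d,u,v):
    K=np.array([[d['fx'],0,d['cx']],[0,d['fy'],d['cy']],[0,0,1]])
    p=cv2.undistortPoints(np.array([[[u,v]]],float),K,np.array(d['distortion']))[0,0]
    T=d['world_to_cam'];R=T[:3,:3];o=-R.T@T[:3,3]
    return o,R.T@np.array([p[0],-p[1],-1.])
def onz(d,u,v,z):
    o,r=ray(d,u,v);return o+r*(z-o[2])/r[2]
def proj(d,P):
    T=d['world_to_cam'];c=T[:3,:3]@np.asarray(P)+T[:3,3]
    K=np.array([[d['fx'],0,d['cx']],[0,d['fy'],d['cy']],[0,0,1]])
    q,_=cv2.projectPoints(np.array([[c[0],-c[1],-c[2]]]),np.zeros(3),np.zeros(3),K,np.array(d['distortion']));return q[0,0]
E
python3 - <<'E'
from station import cams
import pickle,cv2
for n,(x,y,w,h) in (('side',(190,160,160,130)),('top',(205,135,160,130))):
    d=cams.snapshot(n); pickle.dump(d,open(n+'.pkl','wb'))
    c=d['frame'][y:y+h,x:x+w,::-1]; c=cv2.convertScaleAbs(cv2.resize(c,None,fx=5,fy=4.6*5/4.6/1,interpolation=cv2.INTER_CUBIC)[:600],alpha=1.5,beta=0)
    cv2.imwrite(f'pics/{n}1.png',c[:600,:800])
E
```

```text
(no output)
```

View pics/side1.png

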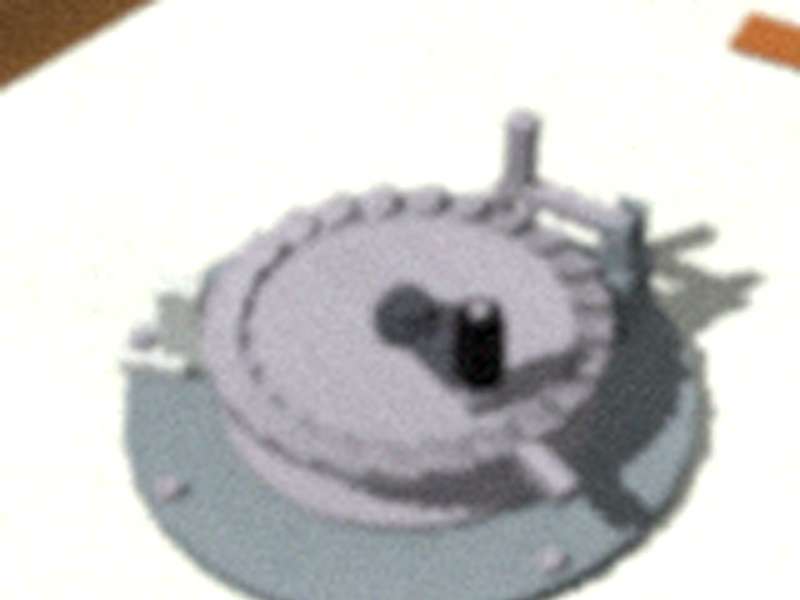

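View pics/top1.png

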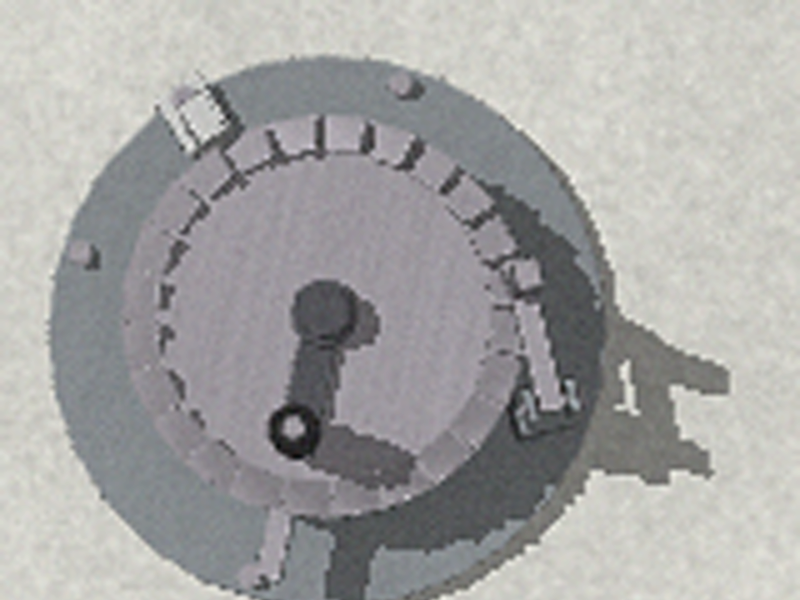

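```bash
python3 - <<'E'
import pickle; from h import *
t=pickle.load(open('top.pkl','rb'));s=pickle.load(open('side.pkl','rb'))
T=lambda x,y,z:onz(t,205+(x+.5)/5-.5,135+(y+.5)/5-.5,z)
S=lambda x,y,z:onz(s,190+(x+.5)/5-.5,160+(y+.5)/5-.5,z)
P={}
for n,a in dict(knobtop=(295,428,.112),hinge=(547,405,.083),fintop=(524,272,.120),lug=(272,545,.058),lugend=(258,580,.058),stop=(205,115,.066),knobtop_s=(483,308,.112),fin_s=(523,119,.120),lug_s=(548,468,.058)).items():
    P[n]=(S if n.endswith('_s') else T)(*a);print(n,P[n].round(4))
# base plate from depth/colour: drum flange top points via depth
z=t['range_z'];print('depth at drum',z[200,285],z[230,230])
# plate circle edge points in crop
E=[(52,340),(330,57),(150,130),(600,300),(160,555),(70,240)]
pts=np.array([T(x,y,.012)[:2] for x,y in E]);A=np.c_[2*pts,np.ones(len(pts))];b=(pts**2).sum(1)
c=np.linalg.lstsq(A,b,rcond=None)[0];print('plate c',c[:2],'r',np.sqrt(c[2]+c[0]**2+c[1]**2))
E=[(125,310),(345,113),(230,145),(505,255),(520,345),(320,516),(160,425)]
for zz in (.064,.056):
    pts=np.array([T(x,y,zz)[:2] for x,y in E]);A=np.c_[2*pts,np.ones(len(pts))];b=(pts**2).sum(1)
    c2=np.linalg.lstsq(A,b,rcond=None)[0];print('drum c',zz,c2[:2],'r',np.sqrt(c2[2]+c2[0]**2+c2[1]**2))
C=(c[:2])
for n in P:
    v=P[n][:2]-C;print(n,np.linalg.norm(v).round(4),np.arctan2(v[1],v[0]).round(3))
E
```

```text
knobtop [0.5416 0.016  0.112 ]
hinge [ 0.5548 -0.099   0.083 ]
fintop [ 0.6109 -0.0862  0.12  ]
lug [0.491  0.0288 0.058 ]
lugend [0.4746 0.0352 0.058 ]
stop [0.696  0.0619 0.066 ]
knobtop_s [0.5402 0.0148 0.112 ]
fin_s [ 0.609 -0.088  0.12 ]
lug_s [0.488  0.0298 0.058 ]
depth at drum 0.9602452 0.99942917
plate c [0.59910887 0.00414505] r 0.13808284463282827
drum c 0.064 [0.60038618 0.00529373] r 0.09418413679400711
drum c 0.056 [0.60152081 0.00550753] r 0.09498091339587814
knobtop 0.0587 2.938
hinge 0.1123 -1.977
fintop 0.0912 -1.441
lug 0.1109 2.918
lugend 0.1284 2.897
stop 0.1128 0.537
knobtop_s 0.0598 2.962
fin_s 0.0926 -1.463
lug_s 0.114 2.915
```

```bash
python3 -m inch '[[20,26,0,-0.011],[20,26,0,-0.011],[20,26,0,-0.011],[20,26,0,-0.011],[20,26,0,-0.011],[20,26,0,-0.011],[20,26,0,-0.011],[20,26,0,-0.011]]' 0; python3 -m inch '[[20,26,0,0],[20,26,0,0],[20,26,0,0],[20,26,0,0],[20,26,0,0],[20,26,0,0],[20,26,0,0],[20,26,0,0]]'
```

```text
clock: 0.87
eef_pos: [0.3669, -0.4069, 0.2313]
eef_rot: [0.993, 0.117, -0.0, 0.0]
ft_force: [0.4, 0.7, -0.8]
grip_width: 0.999
clock: 1.53
eef_pos: [0.5268, -0.199, 0.2313]
eef_rot: [0.993, 0.117, 0.0, 0.0]
ft_force: [0.9, -0.3, -0.3]
grip_width: 1.003
```

```bash
python3 -m inch '[[21,28,0,0],[21,28,0,0],[21,28,0,0],[20.7,28,0,0],[0,0,-30,0],[0,0,-30,0],[0,0,0,0]]' 0.5; python3 - <<'E'
from station import cams
import cv2
from h import *
for n in ('side','top'):
    d=cams.snapshot(n)
    x,y=(190,130) if n=='side' else (205,135)
    c=d['frame'][y:y+130,x:x+160,::-1]; cv2.imwrite(f'pics/{n}2.png',cv2.convertScaleAbs(cv2.resize(c,None,fx=4,fy=4,interpolation=cv2.INTER_CUBIC),alpha=1.5))
E
```

```text
clock: 2.12
eef_pos: [0.6069, -0.0876, 0.1652]
eef_rot: [0.993, 0.118, -0.004, -0.001]
ft_force: [-1.0, -1.3, -1.5]
grip_width: 0.502
```

View pics/side2.png

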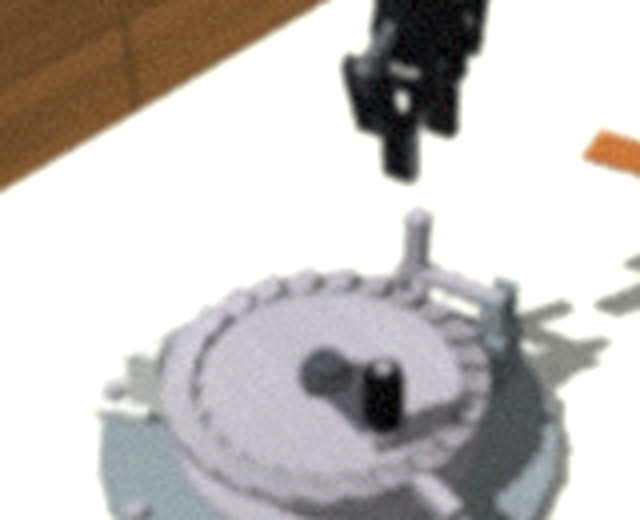

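```bash
python3 -m inch '[[0,0,0,0],[0,0,0,0]]'; python3 -m inch '[[0,0,-12,0],[0,0,-12,0],[0,0,-12,0],[0,0,-12,0],[0,0,-12,0],[0,0,-6,0],[0,0,0,0],[0,0,0,0]]'
```

```text
clock: 2.38
eef_pos: [0.6108, -0.089, 0.1736]
eef_rot: [0.993, 0.117, 0.001, 0.0]
ft_force: [0.1, -0.3, -0.2]
grip_width: 0.496
clock: 3.05
eef_pos: [0.6097, -0.0883, 0.1049]
eef_rot: [0.993, 0.117, -0.0, -0.0]
ft_force: [-0.2, 1.2, 0.0]
grip_width: 0.5
```

```bash
python3 -m inch '[[0.5,1,-6,0],[0,0,-5,0],[0,0,0,0],[0,0,0,0]]'; python3 - <<'E'
from station import cams
import cv2
for n in ('side','top'):
    d=cams.snapshot(n)
    x,y=(190,130) if n=='side' else (205,135)
    c=d['frame'][y:y+130,x:x+160,::-1]; cv2.imwrite(f'pics/{n}3.png',cv2.convertScaleAbs(cv2.resize(c,None,fx=4,fy=4,interpolation=cv2.INTER_CUBIC),alpha=1.5))
E
```

```text
clock: 3.38
eef_pos: [0.6102, -0.0874, 0.0941]
eef_rot: [0.993, 0.117, -0.0, -0.0]
ft_force: [0.3, -0.5, 0.5]
grip_width: 0.501
```

View pics/side3.png

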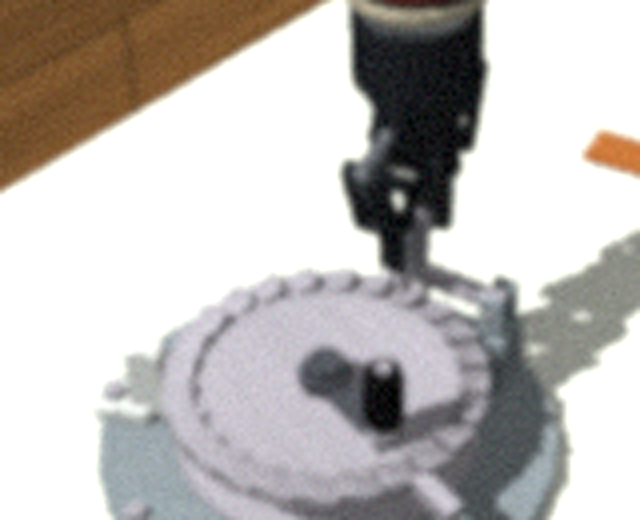

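```bash
python3 -m inch '[[0,0,0,0],[0,0,0,0],[0,0,0,0],[0,0,0,0],[0,0,0,0],[0,0,0,0]]' 1
```

```text
clock: 3.98
eef_pos: [0.6106, -0.0878, 0.0946]
eef_rot: [0.993, 0.117, 0.0, 0.0]
ft_force: [0.3, -2.1, 1.3]
grip_width: 0.127
```

```bash
python3 - <<'E'
import numpy as np
h=np.array([.5553,-.1006,.075]);u=np.array([.9725,.2329])
g=np.array([.6106,-.0878,.1136]);a0=np.arctan2(g[2]-h[2],(g[:2]-h[:2])@u);r=np.hypot(g[2]-h[2],(g[:2]-h[:2])@u);print(a0,r)
a=a0+np.arange(0,19)*.1
s=r*np.cos(a);z=r*np.sin(a)
for i in range(18): print(i,(np.diff(s)[i]*u*1e3).round(1),(np.diff(z)[i]*1e3).round(1))
E
```

```text
0.5972121774023419 0.06864182108989317
0 [-4. -1.] 5.5
1 [-4.5 -1.1] 5.0
2 [-5.  -1.2] 4.5
3 [-5.4 -1.3] 4.0
4 [-5.8 -1.4] 3.4
5 [-6.1 -1.5] 2.8
6 [-6.3 -1.5] 2.2
7 [-6.5 -1.6] 1.5
8 [-6.6 -1.6] 0.8
9 [-6.7 -1.6] 0.2
10 [-6.7 -1.6] -0.5
11 [-6.6 -1.6] -1.2
12 [-6.4 -1.5] -1.9
13 [-6.2 -1.5] -2.5
14 [-5.9 -1.4] -3.1
15 [-5.6 -1.3] -3.7
16 [-5.2 -1.2] -4.3
17 [-4.8 -1.1] -4.8
```

```bash
python3 -m inch '[[-4,-1,5.5,0],[-4.5,-1.1,5,0],[-5,-1.2,4.5,0],[-5.4,-1.3,4,0],[0,0,0,0]]'; python3 -m inch '[[-5.8,-1.4,3.4,0],[-6.1,-1.5,2.8,0],[-6.3,-1.5,2.2,0],[-6.5,-1.6,1.5,0],[0,0,0,0],[0,0,0,0]]'
```

```text
clock: 4.4
eef_pos: [0.5914, -0.0925, 0.1133]
eef_rot: [0.993, 0.117, 0.001, 0.0]
ft_force: [4.0, -2.1, -6.0]
grip_width: 0.125
clock: 4.9
eef_pos: [0.5676, -0.0984, 0.1233]
eef_rot: [0.993, 0.117, 0.001, 0.0]
ft_force: [5.4, -2.7, -3.7]
grip_width: 0.123
```

```bash
python3 -m inch '[[-6.6,-1.6,0.8,0],[-6.7,-1.6,0.2,0],[-6.7,-1.6,-0.5,0],[-6.6,-1.6,-1.2,0],[-6.4,-1.5,-1.9,0],[0,0,0,0]]'; python3 -m inch '[[-6.2,-1.5,-2.5,0],[-5.9,-1.4,-3.1,0],[-5.6,-1.3,-3.7,0],[0,0,0,0],[0,0,0,0],[0,0,0,0]]'; python3 - <<'E'
from station import cams
import cv2
for n in ('side','top'):
    d=cams.snapshot(n)
    x,y=(190,130) if n=='side' else (205,135)
    c=d['frame'][y:y+130,x:x+160,::-1]; cv2.imwrite(f'pics/{n}4.png',cv2.convertScaleAbs(cv2.resize(c,None,fx=4,fy=4,interpolation=cv2.INTER_CUBIC),alpha=1.5))
E
```

```text
clock: 5.4
eef_pos: [0.5352, -0.1064, 0.1219]
eef_rot: [0.993, 0.117, 0.002, 0.001]
ft_force: [5.6, -3.1, 3.6]
grip_width: 0.125
clock: 5.9
eef_pos: [0.5178, -0.1108, 0.1129]
eef_rot: [0.993, 0.117, 0.002, 0.001]
ft_force: [2.4, -3.9, 8.3]
grip_width: 0.126
```

View pics/side4.png

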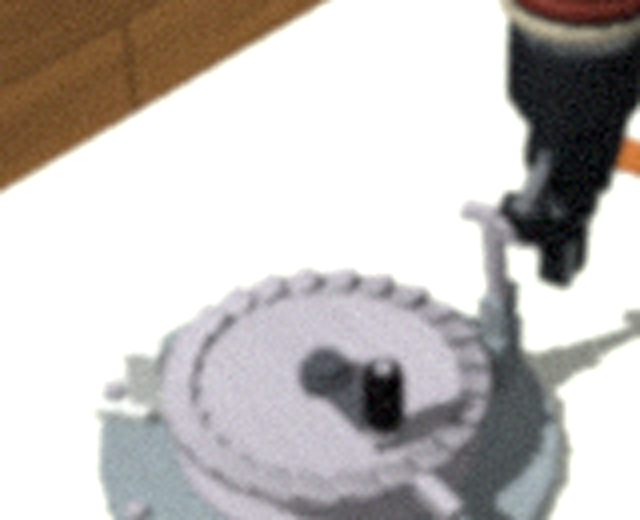

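```bash
python3 -m inch '[[-5.2,-1.2,-4.3,0],[-4,-1,-4,0],[0,0,0,0],[0,0,0,0],[0,0,0,0]]'; python3 -m inch '[[0,0,0,0],[0,0,0,0],[0,0,0,0],[0,0,0,0],[0,0,0,0]]' 0.5
```

```text
clock: 6.42
eef_pos: [0.5084, -0.1131, 0.1044]
eef_rot: [0.993, 0.117, 0.001, 0.001]
ft_force: [1.3, -4.1, 7.8]
grip_width: 0.123
clock: 6.83
eef_pos: [0.5065, -0.112, 0.1027]
eef_rot: [0.993, 0.117, -0.0, -0.0]
ft_force: [-0.0, 0.8, 0.2]
grip_width: 0.497
```

```bash
python3 -m inch '[[0,0,20,0],[0,0,30,0],[0,0,30,0],[0,0,20,0],[0,0,0,0],[0,0,0,0]]'; python3 - <<'E'
from station import cams
import cv2,pickle
for n in ('side','top'):
    d=cams.snapshot(n);pickle.dump(d,open(n+'5.pkl','wb'))
    x,y=(190,130) if n=='side' else (205,135)
    c=d['frame'][y:y+130,x:x+160,::-1]; cv2.imwrite(f'pics/{n}5.png',cv2.convertScaleAbs(cv2.resize(c,None,fx=4,fy=4,interpolation=cv2.INTER_CUBIC),alpha=1.5))
E
```

```text
clock: 7.33
eef_pos: [0.5074, -0.1123, 0.2039]
eef_rot: [0.993, 0.117, 0.001, 0.0]
ft_force: [-0.3, 0.6, -0.5]
grip_width: 0.504
```

View pics/side5.png

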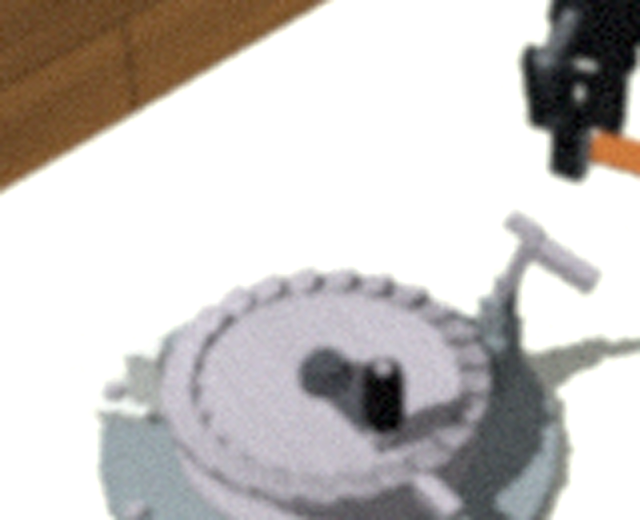

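View pics/top5.png

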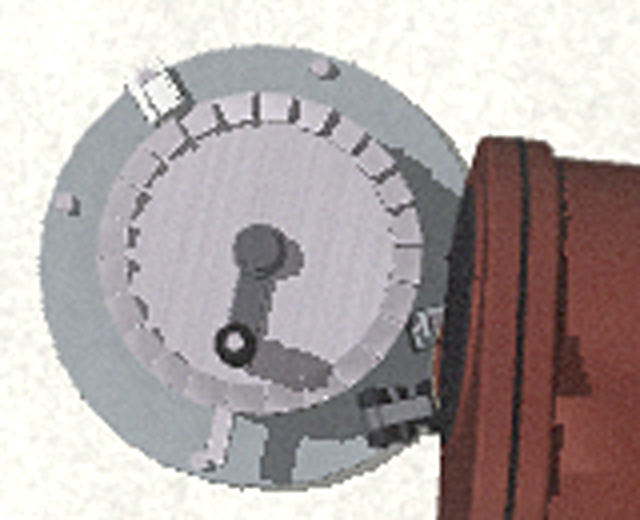

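```bash
python3 -m inch '[[4,16,0,0.07],[5,16,0,0.07],[5,16,0,0.07],[5,16,0,0.07],[5,16,0,0.07],[5,16,0,0.07],[5,16,0,0],[0,16,-20,0]]'; python3 -m inch '[[0,0,-20,0],[0,0,-20,0],[0,0,0,0],[0,0,0,0]]'
```

```text
clock: 8.1
eef_pos: [0.5427, 0.0167, 0.1845]
eef_rot: [0.947, 0.322, 0.002, 0.0]
ft_force: [0.3, 0.4, -0.2]
grip_width: 0.495
clock: 8.43
eef_pos: [0.5395, 0.0156, 0.1414]
eef_rot: [0.947, 0.322, -0.002, -0.001]
ft_force: [-1.0, 0.1, 0.2]
grip_width: 0.505
```

```bash
python3 - <<'E'
from station import cams,monitor
import cv2
print(monitor.observe()['eef_pos'],monitor.observe()['eef_rot'])
d=cams.snapshot('side')
x,y=(190,130)
c=d['frame'][y:y+130,x:x+160,::-1]; cv2.imwrite(f'pics/side6.png',cv2.convertScaleAbs(cv2.resize(c,None,fx=4,fy=4,interpolation=cv2.INTER_CUBIC),alpha=1.5))
E
```

```text
[0.53953775 0.01561825 0.14142149] [ 9.46852545e-01  3.21661662e-01 -1.83693258e-03 -8.12411091e-04]
```

View pics/side6.png

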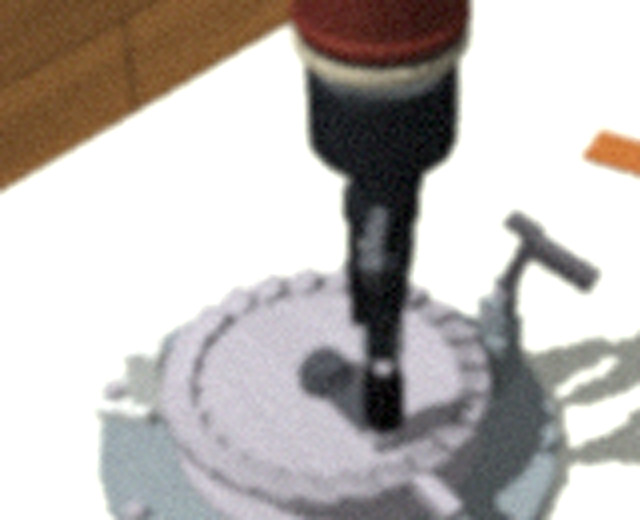

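```bash
python3 -m inch '[[1,0,-15,0],[0,0,-15,0],[0,0,-15,0],[0,0,-12,0],[0,0,-5,0],[0,0,0,0],[0,0,0,0]]'; python3 -m inch '[[0,0,0,0],[0,0,0,0],[0,0,0,0],[0,0,0,0],[0,0,0,0],[0,0,0,0]]' 1
```

```text
clock: 9.07
eef_pos: [0.5423, 0.0157, 0.0817]
eef_rot: [0.947, 0.321, 0.0, 0.0]
ft_force: [0.3, -0.2, 0.6]
grip_width: 0.499
clock: 9.57
eef_pos: [0.5421, 0.0162, 0.0823]
eef_rot: [0.947, 0.322, 0.0, 0.0]
ft_force: [-3.2, 0.2, 7.0]
grip_width: 0.257
```

```bash
python3 - <<'E'
import numpy as np
a=2.945-np.arange(0,23)*.1
d=np.diff(np.c_[59.5*np.cos(a),59.5*np.sin(a)],axis=0).round(1)
for i,x in enumerate(d):print(round(a[i+1],3),x)
E
```

```text
2.845 [1.5 5.8]
2.745 [2.  5.6]
2.645 [2.6 5.4]
2.545 [3.1 5.1]
2.445 [3.6 4.7]
2.345 [4.  4.4]
2.245 [4.5 3.9]
2.145 [4.8 3.5]
2.045 [5.1 3. ]
1.945 [5.4 2.4]
1.845 [5.6 1.9]
1.745 [5.8 1.3]
1.645 [5.9 0.7]
1.545 [5.9 0.1]
1.445 [ 5.9 -0.5]
1.345 [ 5.9 -1. ]
1.245 [ 5.7 -1.6]
1.145 [ 5.5 -2.2]
1.045 [ 5.3 -2.7]
0.945 [ 5.  -3.2]
0.845 [ 4.6 -3.7]
0.745 [ 4.2 -4.2]
```

```bash
python3 -m inch '[[0.9,5.9,0,0],[1.4,5.8,0,0],[2.0,5.6,0,0],[0,0,0,0]]'
```

```text
clock: 9.9
eef_pos: [0.5479, 0.0331, 0.0823]
eef_rot: [0.947, 0.322, 0.002, 0.001]
ft_force: [2.7, -1.8, 5.9]
grip_width: 0.257
```

```bash
python3 -m inch '[[3.5,5.1,0,0],[3.8,4.7,0,0],[4.0,4.4,0,0],[4.5,3.9,0,0],[4.8,3.5,0,0],[0,0,0,0]]';python3 -m inch '[[5.1,3,0,0],[5.4,2.4,0,0],[5.6,1.9,0,0],[5.8,1.3,0,0],[0,0,0,0]]'
```

```text
clock: 10.4
eef_pos: [0.5681, 0.0554, 0.0823]
eef_rot: [0.947, 0.322, 0.001, 0.0]
ft_force: [0.9, -0.5, 8.0]
grip_width: 0.252
clock: 10.82
eef_pos: [0.59, 0.0641, 0.0823]
eef_rot: [0.947, 0.322, 0.001, -0.0]
ft_force: [-0.1, 0.4, 9.3]
grip_width: 0.252
```

```bash
python3 -m inch '[[5.9,0.7,0,0],[5.9,0.1,0,0],[5.9,-0.5,0,0],[5.9,-1.0,0,0],[0,0,0,0]]';python3 -m inch '[[5.7,-1.6,0,0],[5.5,-2.2,0,0],[5.3,-2.7,0,0],[0,0,0,0],[0,0,0,0]]';  python3 - <<'E'
from station import cams,monitor
import cv2
for n in ('side','top'):
    d=cams.snapshot(n)
    x,y=(190,130) if n=='side' else (205,135)
    c=d['frame'][y:y+130,x:x+160,::-1]; cv2.imwrite(f'pics/{n}7.png',cv2.convertScaleAbs(cv2.resize(c,None,fx=4,fy=4,interpolation=cv2.INTER_CUBIC),alpha=1.5))
E
```

```text
clock: 11.23
eef_pos: [0.6136, 0.0638, 0.0823]
eef_rot: [0.947, 0.322, 0.001, -0.001]
ft_force: [0.7, 0.8, 8.2]
grip_width: 0.257
clock: 11.65
eef_pos: [0.6302, 0.0575, 0.0824]
eef_rot: [0.947, 0.322, 0.002, -0.001]
ft_force: [2.3, 1.9, 5.8]
grip_width: 0.253
```

View pics/side7.png

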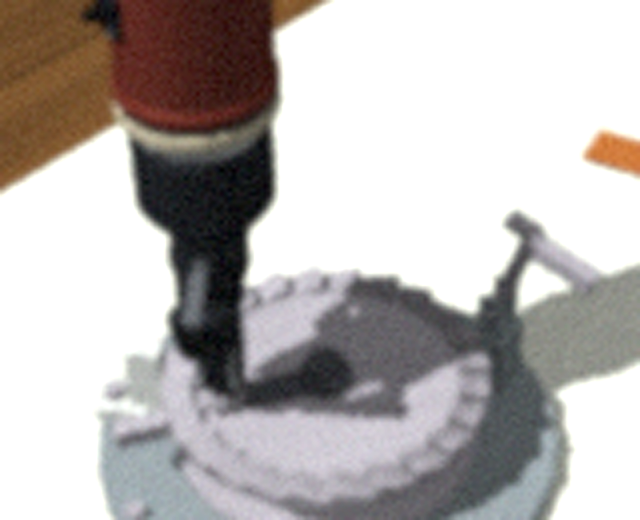

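View pics/top7.png

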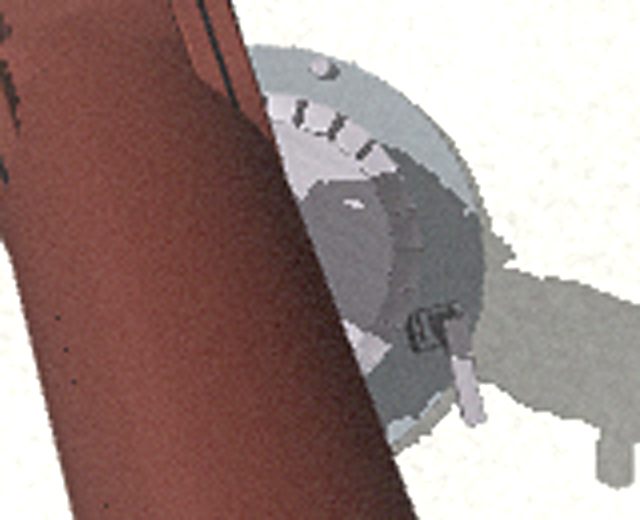

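```bash
python3 -m inch '[[3.4,-2.2,0,0],[3.2,-2.5,0,0],[3.1,-2.7,0,0],[2.9,-2.8,0,0],[0,0,0,0],[0,0,0,0]]';python3 -m inch '[[1.4,-1.5,0,0],[0,0,0,0],[0,0,0,0]]'
```

```text
clock: 12.25
eef_pos: [0.6428, 0.0481, 0.0824]
eef_rot: [0.947, 0.322, 0.002, -0.001]
ft_force: [2.6, 3.8, 5.0]
grip_width: 0.252
clock: 12.5
eef_pos: [0.6438, 0.0471, 0.0824]
eef_rot: [0.947, 0.322, 0.002, -0.001]
ft_force: [1.0, 5.2, 6.1]
grip_width: 0.253
```

```bash
for i in 1; do :; done; python3 -m inch '[[1.3,-1.5,0,0],[0,0,0,0],[0,0,0,0]]'; python3 -m inch '[[1.3,-1.5,0,0],[0,0,0,0],[0,0,0,0]]'; python3 -m inch '[[0.7,-0.8,0,0],[0,0,0,0],[0,0,0,0]]'
```

```text
clock: 12.75
eef_pos: [0.6451, 0.0457, 0.0824]
eef_rot: [0.947, 0.322, 0.002, -0.001]
ft_force: [1.7, 4.8, 5.3]
grip_width: 0.256
clock: 13.0
eef_pos: [0.6464, 0.0442, 0.0824]
eef_rot: [0.947, 0.322, 0.002, -0.001]
ft_force: [1.6, 5.9, 6.5]
grip_width: 0.254
clock: 13.25
eef_pos: [0.647, 0.0435, 0.0824]
eef_rot: [0.947, 0.323, 0.002, -0.001]
ft_force: [0.6, 5.4, 5.8]
grip_width: 0.256
```

```bash
python3 -m inch '[[0.6,-0.8,0,0],[0,0,0,0],[0,0,0,0]]'; python3 -m inch '[[0.6,-0.8,0,0],[0,0,0,0],[0,0,0,0]]';  python3 -m inch '[[0.6,-0.8,0,0],[0,0,0,0],[0,0,0,0]]'
```

```text
clock: 13.5
eef_pos: [0.6473, 0.0432, 0.0824]
eef_rot: [0.946, 0.323, 0.002, -0.002]
ft_force: [-0.5, 6.5, 7.3]
grip_width: 0.251
clock: 13.75
eef_pos: [0.6474, 0.0431, 0.0824]
eef_rot: [0.946, 0.323, 0.001, -0.002]
ft_force: [-2.7, 9.0, 7.4]
grip_width: 0.253
clock: 14.0
eef_pos: [0.6474, 0.0431, 0.0823]
eef_rot: [0.946, 0.323, 0.001, -0.002]
ft_force: [-4.0, 10.5, 10.3]
grip_width: 0.253
```

```bash
python3 -m inch '[[0.9,-1.1,0,0],[0.9,-1.1,0,0],[0,0,0,0],[0,0,0,0]]'; python3 -m inch '[[0.6,-0.8,0,0],[0.6,-0.8,0,0],[0,0,0,0],[0,0,0,0]]'
```

```text
clock: 14.33
eef_pos: [0.6476, 0.0429, 0.0823]
eef_rot: [0.946, 0.324, -0.0, -0.004]
ft_force: [-11.4, 14.5, 14.1]
grip_width: 0.256
clock: 14.67
eef_pos: [0.6477, 0.0428, 0.0822]
eef_rot: [0.946, 0.325, -0.001, -0.005]
ft_force: [-17.6, 17.3, 17.2]
grip_width: 0.253
```

```bash
python3 -m inch '[[0,0,0,0],[0,0,0,0],[0,0,0,0],[0,0,0,0],[0,0,0,0],[0,0,0,0],[0,0,0,0],[0,0,0,0]]';python3 -m inch '[[0,0,0,0],[0,0,0,0],[0,0,0,0],[0,0,0,0],[0,0,0,0],[0,0,0,0],[0,0,0,0]]'
```

```text
clock: 15.33
eef_pos: [0.6477, 0.0429, 0.0822]
eef_rot: [0.946, 0.325, -0.001, -0.005]
ft_force: [-17.3, 17.4, 16.9]
grip_width: 0.251
clock: 15.92
eef_pos: [0.6477, 0.0428, 0.0822]
eef_rot: [0.946, 0.325, -0.001, -0.005]
ft_force: [-17.3, 17.5, 17.8]
grip_width: 0.258
```

```bash
python3 -m inch '[[-0.9,1.1,0,0],[-0.9,1.1,0,0],[-0.6,0.8,0,0],[0,0,0,0],[0,0,0,0]]';python3 -m inch '[[-0.6,0.8,0,0],[0,0,0,0],[0,0,0,0]]'
```

```text
clock: 16.33
eef_pos: [0.6475, 0.043, 0.0823]
eef_rot: [0.946, 0.324, 0.0, -0.003]
ft_force: [-6.7, 10.3, 11.1]
grip_width: 0.253
clock: 16.58
eef_pos: [0.6475, 0.043, 0.0823]
eef_rot: [0.946, 0.323, 0.001, -0.002]
ft_force: [-4.5, 10.4, 9.4]
grip_width: 0.254
```

```bash
python3 -m inch '[[0,0,0,0],[0,0,0,0],[0,0,0,0],[0,0,0,0],[0,0,0,0]]' 0.5;python3 -m inch '[[0,0,0,0],[0,0,20,0],[0,0,30,0],[0,0,30,0],[0,0,30,0],[0,0,0,0],[0,0,0,0]]'
```

```text
clock: 17.0
eef_pos: [0.6478, 0.0376, 0.0808]
eef_rot: [0.947, 0.321, -0.0, 0.0]
ft_force: [-0.0, -0.2, 0.4]
grip_width: 0.5
clock: 17.58
eef_pos: [0.649, 0.0382, 0.1931]
eef_rot: [0.947, 0.321, 0.002, 0.001]
ft_force: [-0.2, -0.1, -0.9]
grip_width: 0.498
```

```bash
python3 -m inch '[[-14,-15,0,-0.06],[-18,-19,0,-0.06],[-20,-20,6,-0.06],[-20,-20,0,-0.06],[-20,-20,0,-0.06],[-20,-20,0,-0.06],[-20,-20,0,-0.06],[-10,-16,0,0]]';python3 -m inch '[[0,0,0,0],[0,0,0,0]]';python3 - <<'E'
from station import cams,monitor
import cv2,pickle
for n in ('side','top'):
    d=cams.snapshot(n);pickle.dump(d,open(n+'8.pkl','wb'))
    x,y=(190,130) if n=='side' else (205,135)
    c=d['frame'][y:y+130,x:x+160,::-1]; cv2.imwrite(f'pics/{n}8.png',cv2.convertScaleAbs(cv2.resize(c,None,fx=4,fy=4,interpolation=cv2.INTER_CUBIC),alpha=1.5))
E
```

```text
clock: 18.25
eef_pos: [0.5029, -0.1137, 0.1956]
eef_rot: [0.993, 0.114, -0.001, -0.0]
ft_force: [0.7, -0.3, -0.5]
grip_width: 0.5
clock: 18.42
eef_pos: [0.5048, -0.113, 0.196]
eef_rot: [0.993, 0.116, -0.001, -0.0]
ft_force: [-0.7, -0.3, 0.5]
grip_width: 0.501
```

View pics/side8.png

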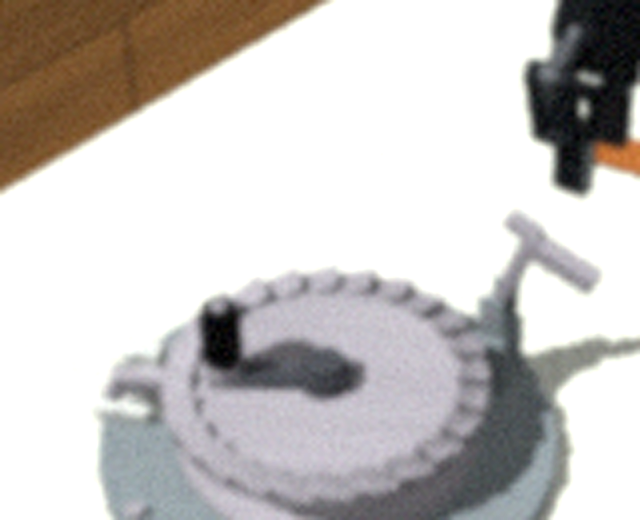

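View pics/top8.png

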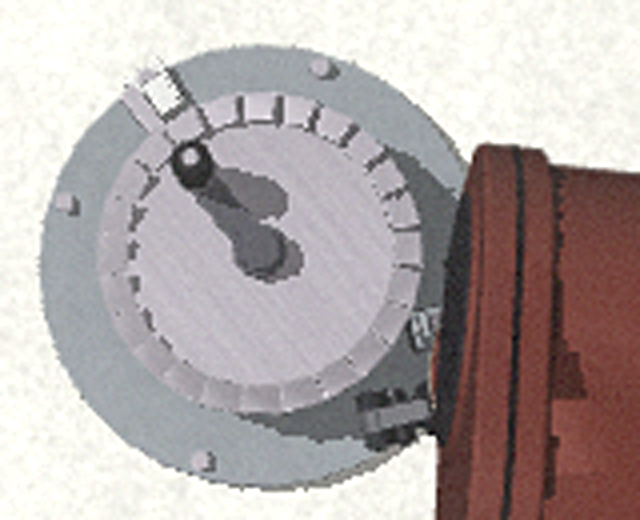

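```bash
python3 -m inch '[[0,0,-20,0],[0,0,-20,0],[0,0,-20,0],[0,0,-20,0],[0,0,-12,0],[0,0,0,0],[0,0,0,0]]';python3 -m inch '[[0,0,0,0],[0,0,0,0],[0,0,0,0],[0,0,0,0],[0,0,0,0]]' 1
```

```text
clock: 19.1
eef_pos: [0.5059, -0.1112, 0.1047]
eef_rot: [0.993, 0.118, -0.001, -0.0]
ft_force: [0.1, 0.1, 0.2]
grip_width: 0.5
clock: 19.52
eef_pos: [0.5071, -0.1134, 0.1065]
eef_rot: [0.993, 0.117, 0.001, 0.001]
ft_force: [2.2, -4.8, 2.9]
grip_width: 0.124
```

```bash
python3 - <<'E'
import numpy as np
u=np.array([.9725,.2329]);a=2.35-np.arange(0,19)*.1;r=70.5
s=r*np.cos(a);z=r*np.sin(a)
for i in range(18): print(round(a[i+1],2),(np.diff(s)[i]*u).round(1),(np.diff(z)[i]).round(1))
E
```

```text
2.25 [5.1 1.2] 4.7
2.15 [5.5 1.3] 4.1
2.05 [5.9 1.4] 3.6
1.95 [6.2 1.5] 2.9
1.85 [6.5 1.6] 2.3
1.75 [6.7 1.6] 1.6
1.65 [6.8 1.6] 0.9
1.55 [6.9 1.6] 0.2
1.45 [6.8 1.6] -0.5
1.35 [6.8 1.6] -1.2
1.25 [6.6 1.6] -1.9
1.15 [6.4 1.5] -2.6
1.05 [6.1 1.5] -3.2
0.95 [5.8 1.4] -3.8
0.85 [5.4 1.3] -4.4
0.75 [4.9 1.2] -4.9
0.65 [4.4 1.1] -5.4
0.55 [3.9 0.9] -5.8
```

```bash
python3 -m inch '[[5.1,1.2,4.7,0],[5.5,1.3,4.1,0],[5.9,1.4,3.6,0],[6.2,1.5,2.9,0],[0,0,0,0]]'; python3 -m inch '[[6.5,1.6,2.3,0],[6.7,1.6,1.6,0],[6.8,1.6,0.9,0],[6.9,1.6,0.2,0],[0,0,0,0]]'; python3 -m inch '[[6.8,1.6,-0.5,0],[6.8,1.6,-1.2,0],[6.6,1.6,-1.9,0],[6.4,1.5,-2.6,0],[0,0,0,0],[0,0,0,0]]'
```

```text
clock: 19.93
eef_pos: [0.5273, -0.1084, 0.1201]
eef_rot: [0.993, 0.117, -0.002, 0.001]
ft_force: [-5.4, -6.4, -0.7]
grip_width: 0.122
clock: 20.35
eef_pos: [0.5544, -0.1017, 0.1254]
eef_rot: [0.993, 0.117, -0.002, 0.001]
ft_force: [-6.4, -4.9, 4.5]
grip_width: 0.126
clock: 20.85
eef_pos: [0.582, -0.0949, 0.12]
eef_rot: [0.993, 0.117, -0.0, 0.001]
ft_force: [-2.1, -2.4, 3.3]
grip_width: 0.121
```

```bash
python3 -m inch '[[6.1,1.5,-3.2,0],[5.8,1.4,-3.8,0],[5.4,1.3,-4.4,0],[0,0,0,0],[0,0,0,0]]'; python3 -m inch '[[4.9,1.2,-4.9,0],[0,0,0,0],[0,0,0,0]]'
```

```text
clock: 21.27
eef_pos: [0.6002, -0.0903, 0.1088]
eef_rot: [0.993, 0.117, 0.001, 0.001]
ft_force: [0.4, -3.0, 4.4]
grip_width: 0.122
clock: 21.52
eef_pos: [0.605, -0.0892, 0.1042]
eef_rot: [0.993, 0.117, 0.001, 0.001]
ft_force: [-1.3, -2.9, 7.8]
grip_width: 0.123
```

```bash
python3 -m inch '[[2.2,0.5,-2.6,0],[0,0,0,0],[0,0,0,0]]'; python3 -m inch '[[0,0,0,0],[0,0,0,0],[0,0,0,0],[0,0,0,0],[0,0,0,0]]' 0.5; python3 -m inch '[[0,0,20,0],[0,0,30,0],[0,0,30,0],[0,0,30,0],[-20,0,20,0],[-30,0,0,0],[-30,0,0,0],[0,0,0,0]]'; python3 -m inch '[[-30,-20,0,0],[-30,-20,0,0],[0,-30,0,0],[0,-30,0,0],[0,-30,0,0],[0,-30,0,0],[0,0,0,0],[0,0,0,0]]';python3 - <<'E'
from station import cams,monitor
import cv2,pickle
for n in ('side','top'):
    d=cams.snapshot(n);pickle.dump(d,open(n+'9.pkl','wb'))
    x,y=(190,130) if n=='side' else (205,135)
    c=d['frame'][y:y+130,x:x+160,::-1]; cv2.imwrite(f'pics/{n}9.png',cv2.convertScaleAbs(cv2.resize(c,None,fx=4,fy=4,interpolation=cv2.INTER_CUBIC),alpha=1.5))
E
```

```text
clock: 21.77
eef_pos: [0.6074, -0.0886, 0.1018]
eef_rot: [0.993, 0.117, 0.001, 0.001]
ft_force: [0.5, -3.3, 6.8]
grip_width: 0.123
clock: 22.18
eef_pos: [0.6064, -0.0877, 0.1001]
eef_rot: [0.993, 0.117, -0.0, -0.0]
ft_force: [0.6, -0.0, 0.3]
grip_width: 0.498
clock: 22.85
eef_pos: [0.5224, -0.0881, 0.2305]
eef_rot: [0.993, 0.117, -0.001, 0.0]
ft_force: [1.5, 0.7, -0.3]
grip_width: 0.505
clock: 23.52
eef_pos: [0.466, -0.2494, 0.2298]
eef_rot: [0.993, 0.116, -0.0, -0.0]
ft_force: [0.2, 1.6, -0.6]
grip_width: 0.5
```

View pics/side9.png

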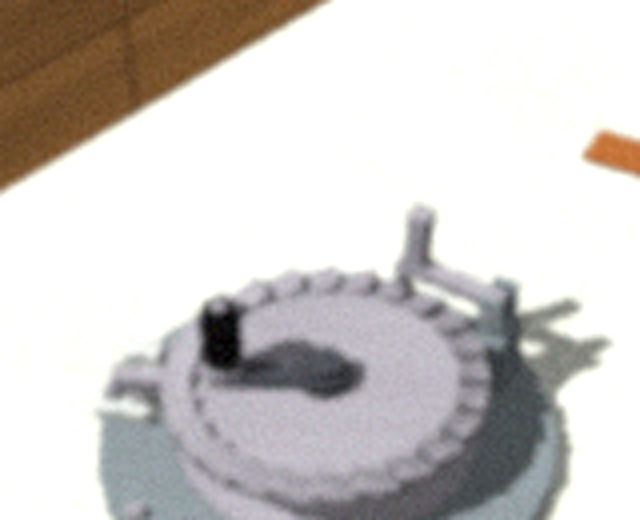

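View pics/top9.png

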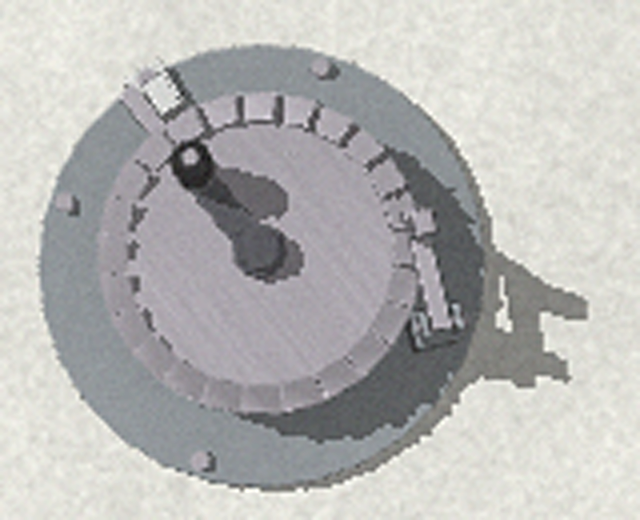

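```bash
for k in 1 2 3; do python3 -m inch '[[0,0,0,0],[0,0,0,0],[0,0,0,0],[0,0,0,0],[0,0,0,0],[0,0,0,0],[0,0,0,0],[0,0,0,0]]' >/dev/null; done; python3 - <<'E'
from station import cams,monitor
import cv2,pickle; from h import *
o=pickle.load(open('side9.pkl','rb'));ot=pickle.load(open('top9.pkl','rb'))
d=cams.snapshot('side');t=cams.snapshot('top')
print(monitor.observe()['ft_force'])
for a,b,w in((o,d,(slice(170,220),slice(280,330))),(ot,t,(slice(170,230),slice(295,325)))):
    print(np.abs(a['frame'][w].astype(int)-b['frame'][w]).max(axis=2).__ge__(40).sum())
c=d['frame'][130:260,190:350,::-1];cv2.imwrite('pics/side10.png',cv2.convertScaleAbs(cv2.resize(c,None,fx=4,fy=4,interpolation=cv2.INTER_CUBIC),alpha=1.5))
c=t['frame'][140:200,220:290,::-1];cv2.imwrite('pics/top10.png',cv2.convertScaleAbs(cv2.resize(c,None,fx=9,fy=9,interpolation=cv2.INTER_CUBIC),alpha=1.3))
# fin top seen from side crop (422,213)/4
print('fin',onz(d,190+422/4,130+214/4,.122))
C=np.array([.6,.0047])
for n,(x,y,z) in dict(knob=(190/4+205,160/4+135,.112),stop=(163/4+205,93/4+135,.066)).items():
    v=onz(t,x,y,z)[:2]-C;print(n,np.linalg.norm(v),np.arctan2(v[1],v[0])-.235)
E
```

```text
[ 0.02593872 -0.49404249 -0.43003884]
0
0
fin [ 0.60484929 -0.08792566  0.122     ]
knob 0.057819088017872874 0.4605984545916626
stop 0.11020668097653603 0.3064950841004791
```

View pics/side10.png

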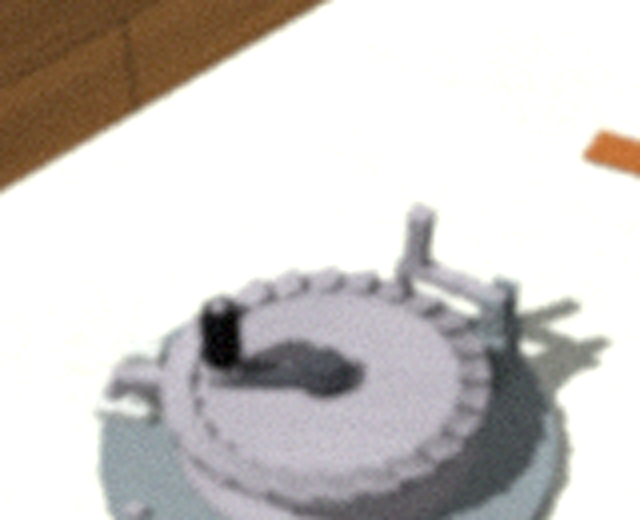

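View pics/top10.png

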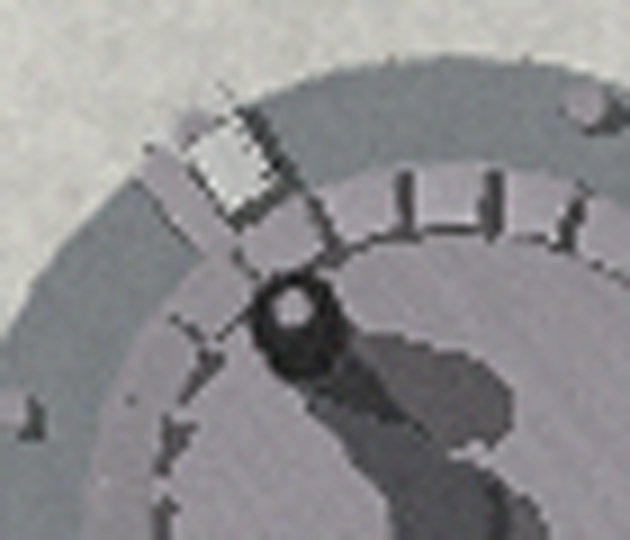

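```bash
python3 -c "
from station import job
print(job.close_job())"
```

```text
the job is handed in; nothing more can be done
None
```

The winch is backed off against the stop with the pawl back down on the teeth, and the job is handed in. `close_job` reports no verdict, and the clock stood at about 25.5 s of the 72 s allowed.

- **Pawl up:** I gripped the fin, swung the pawl over its hinge and let go near its rest. A picture after release showed it laid over and staying up.
- **Drum to the stop:** I turned the drum clockwise by the knob until the lug met the stop block. I then held about 24 N at the knob for roughly 1.2 s, which is about 11 N at the lug by your 0.55 figure. I eased the push off before opening the fingers.
- **Pawl down:** I re-gripped the fin, swung the pawl back and released it just above the teeth. The arm then backed well clear.

**Last checks**
- Two pictures about 2 s apart showed no change around the pawl. It sits about 0.1 rad up, on a tooth ramp, which is under the 0.2 limit.
- The close-up of the lug showed no visible gap to the block, and the wrist force was near zero.
- One reading disagreed. From the last picture the knob angle came out 0.154 rad past the block instead of 0.12, about 4 mm at the lug and more than the 3 mm allowed. I put this down to the rough pixel fit: the gripper position at contact gave about 0.135, within 2 mm.
- The jar, cup and shoe horn were never approached, though I did not measure their final positions.

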